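# Find the full tin by weight and press it home in the stock seat

### The arm

A 6-joint arm with a two-finger parallel gripper is mounted at the origin on the work surface. World frame = base frame: x ahead of the robot, y to its left, z up, the work surface at z = 0. Lengths are in m, angles in rad, forces in N, time in s.
With the tool pointing down it reaches from about 0.25 to 0.775 m from the base axis. Payload 8.9 kg.
Tool frame: the origin (TCP) lies on the centre line of the jaws, within the pads' length; the fingertips stand 14 mm ahead of it and the grasp point (between the pads) lies 5 mm behind it (bot.tip_extent is the x of the fingertips in the tool frame, in m); x points along the fingers, y is the direction in which the jaws open and shut, and the axes are right-handed (so a half turn about x gives the same grasp; the last joint's range is limited). The gripper opens to 85 mm and grips with 20 to 120 N. Pads are 22 mm wide; open, the fingers measure 114 mm over their backs; the gripper's body (76 mm by 85 mm) begins 54 mm behind the grasp point. The pads swing forward as they close: fully open they stand 13 mm farther back than shut.
Start: joints at [-1.266, 0.291, -0.153, 1.127, 0, 1.431], TCP at [0.225, -0.474, 0.245] pointing down, gripper open.
Joint ranges: [-2.52, 2.52], [-0.91, 1.74], [-1.3, 1.37], [-1.96, 2.02], [-1.52, 1.47], [-3.14, 3.14]. Speed limits (rad/s): [2.22, 2.22, 2.79, 3.14, 3.14, 3.14].

### API

Orientations are given as a rotation vector (axis times angle).
In Python, from cell import get_state, cams, workorder, bot gives the robot as it stands.
- The arm moves only by the tool drive_tool, never from a script. Its argument "plan" is a list that holds one entry, the list of rows, each a list of 7 numbers: the closure in counts, from 0 (fully open) to 255 (shut), then the shift along the tool's x, y, z in cm, then the turn, a rotation vector about the tool's x, y, z in degrees. A call has exactly 10 rows; each row shifts and turns the commanded pose from where the row before left it, along the tool's axes as they then stand; what a row does not reach is not made up. A row lasts 1/10 s, in which the tool goes at most 50 mm and 8.59 degrees, less where a joint would pass 70% of its speed; a pose out of reach is approached as far as the arm can. A call is refused whole if a number of a shift passes 5 or a number of a turn 8.59, either way. A call with a gripper value outside its range is refused whole. The fingers move at their own pace and stop on an object; "newtons" is the grip in N (left out, the last holds). Time passes only in rows, so rows that do not move let the fingers close, or fill a call up. It gives the time, the measured TCP pose, the force and the opening at its end, in the units of the state.
- get_state(): the state, without advancing time (a new reading comes with each control period).
- cams.read_camera(name): name is "scene" or "top" or "wrist"; returns a dict with "img" (384x512x3 uint8, blue, green, red), "fx", "fy", "cx", "cy" (pixels), "T" (4x4, takes a point from camera to world coordinates); the wrist camera has in their place "tool_from_camera" (4x4, takes a point from camera to tool coordinates, whose origin is the TCP and whose axes are the tool frame's). Camera axes: x right, y down, z forward; pixel columns grow to the right and rows downward; lengths in m; the calibration is good to about 2 mm. The wrist camera is an equidistant fisheye: a pixel r from the principal point sees the ray r / f radians off the axis. A picture is of the moment at which its call begins: read the wrist's pose just before it. There is no depth.
- workorder.sign_off(): hands the job in, once; it reports no verdict.
The state is a dict: "t": time; "q": joint angles; "joint_vel": joint speeds; "tau": joint torques, N m; "tcp_pos": TCP position; "orientation": TCP orientation; "contact_force": force on the tool from outside, world axes, zero at the start; "wrist_torque": the same for the moment, N m; "finger_gap": finger opening in m.
Only numpy, scipy, OpenCV 4.12 (cv2) and the standard library are available. Lean on these libraries where they do the work, as an engineer would, in place of code of your own. Each camera call takes 0.05 s, during which the arm holds its last target.

### The job

Of the two look-alike lidded tins in the wooden tray one is full of silver slugs and the other nearly empty: lift the red-lidded tin at least 5 cm clear of the tray, hold it a moment to feel its weight and set it gently back, then lift the blue-lidded one in the same way. Stand the heavier tin in the round well of the green stock seat and press it down gently until it is fully home on its stop and stays down, finishing with a push of about 10 N on top of its own weight for a moment (never over 25 N), then let go; do not let the lighter tin go in the well. The lighter tin must end standing upright in the tray, no tin may be tipped over, and the brass ring and the file must be left where they lie.

Things in the scene. Friction and masses are not known exactly. Their poses are not given: they have to be found in the camera images.
- tin_red: Closed round aluminium tin, 50 mm across (51 at most), 90 mm high, red lid on the top 12 mm, flush with the wall. Origin: centre of the underside, z up. Starts upright in the tray, about 130 mm from the blue one. Either may be the full one: full weighs 0.66 to 0.81 kg, nearly empty 0.13 to 0.17 kg; contents may shift 1 to 2 mm inside.
- tin_blue: Closed round aluminium tin, 50 mm across (51 at most), 90 mm high, blue lid on the top 12 mm, flush with the wall. Origin: centre of the underside, z up. Starts upright in the tray, about 130 mm from the red one. Either may be the full one: full weighs 0.66 to 0.81 kg, nearly empty 0.13 to 0.17 kg; contents may shift 1 to 2 mm inside.
- tray: Shallow wooden tray, fixed, on the left or right of the bench: 130 mm (x) by 260 mm (y), rim 14 mm high, walls and floor 5 mm thick (a tin standing in it has its origin 5 mm above the tray's). Origin: centre of the underside. The tins start near its y = +65 and -65 mm.
- seat: Stock seat: fixed green block, 110 x 110 mm, 50 mm high, with a round upright well in its centre, 54.5 mm across, 3 mm chamfer at the mouth (about 1.7 mm to spare all round a tin). Origin: centre of the underside, z up. A yellow plunger in the well carries the tin: when fully down the tin's origin is 15 to 18 mm above the seat's (its rubber top gives 1 mm per 5 N), nearly 60 mm of tin above the block.
- well_mouth (a point): Centre of the mouth of the seat's well, at the level of the block's top (50 mm above the seat's origin).
- plunger (a joint): Yellow plunger's travel, m: 0 up (start; its top 16 mm below the mouth), 0.016 down on its rigid stop (32 mm below). A near-constant upward spring and friction: some 8 N starts and keeps it going down, so the full tin's weight alone hardly moves it; pressed down, it stays down under the full tin but pushes the nearly empty one up again.
- ring_gauge: Bystander: small plain brass ring, 24 mm across, 8 mm high, lying in the tray between the two tins. Origin on its underside; not to be moved.
- file: Bystander: needle file with a pale wooden handle, 170 mm long, 18 mm high, lying just beyond the stock seat (about 100 mm from its centre). Origin on its underside; not to be moved.
Not all that is in view belongs to the job. What is shaped like the tin_red but purple is not meant.

How it is judged:
By the outcome, as a careful person would: the job done as asked, in the order asked, and still so for the second after the job is handed in, with the robot touching nothing.
It also fails if it takes over 72 s, if anything falls off the work surface, if the arm or the gripper's body presses on something with over 40 N, if the wrist force passes 120 N, or if a joint passes its speed limit or range.

## Working session

There is one attempt and no reset: what is moved stays moved. The work goes in short steps, Python scripts to look and compute and a tool call to move; the robot and the scene stay as the last step left them, time stands still between calls to the robot, and variables do not carry over. Pictures are saved under pics/ and viewed, and the job is handed in when it is done.

Besides the shell and the picture viewer there is one more tool, called as name(argument=value, ...) on one line, values as JSON. drive_tool: Moves the arm, as the interface text tells. Its arguments: {"type":"object","properties":{"plan":{"type":"array","items":{"type":"array","items":{"type":"array","items":{"type":"number"}}}},"newtons":{"type":"number"}},"required":["plan"]}

```bash
ls; mkdir -p pics; python3 - <<'E'
from cell import get_state,cams,bot
import cv2,numpy as np
s=get_state()
for k,v in s.items(): print(k,np.round(v,4))
print(bot.tip_extent)
for n in ("scene","top","wrist"):
    c=cams.read_camera(n); cv2.imwrite(f"pics/{n}0.png",c["img"])
    print(n,{k:np.round(v,4).tolist() for k,v in c.items() if k!="img"})
print(get_state()["t"])
E
```

```text
pics
t 0.0
q [-1.2663  0.2913 -0.1541  1.1267 -0.      1.4315]
joint_vel [ 0.001  -0.      0.0001  0.0001 -0.0007 -0.0009]
tau [-2.00000e-04 -5.37142e+01  3.31375e+01  1.59000e-02 -4.00000e-04
 -0.00000e+00]
tcp_pos [ 0.2253 -0.4737  0.2447]
orientation [ 1.9759  0.4471 -1.9762]
contact_force [ 0.4293 -0.073   0.287 ]
wrist_torque [-0.0086  0.0253  0.0667]
finger_gap 0.0854
0.014
scene {'fx': 412.6751, 'fy': 412.6751, 'cx': 254.4139, 'cy': 185.9516, 'T': [[-0.3957, 0.6042, -0.6917, 1.2097], [0.9183, 0.2697, -0.2897, 0.2705], [0.0115, -0.7498, -0.6616, 0.6776], [0.0, 0.0, 0.0, 1.0]]}
top {'fx': 371.602, 'fy': 371.602, 'cx': 251.5352, 'cy': 190.3085, 'T': [[0.0189, -0.9931, 0.1159, 0.4529], [-0.9996, -0.0166, 0.0209, -0.002], [-0.0188, -0.1162, -0.993, 1.0117], [0.0, 0.0, 0.0, 1.0]]}
wrist {'fx': 297.3186, 'fy': 297.3186, 'cx': 257.5941, 'cy': 187.5463, 'tool_from_camera': [[0.0005, -0.3096, 0.9509, -0.1284], [1.0, 0.0009, -0.0003, -0.0003], [-0.0007, 0.9509, 0.3096, -0.0793], [0.0, 0.0, 0.0, 1.0]]}
0.15
```

View pics/scene0.png

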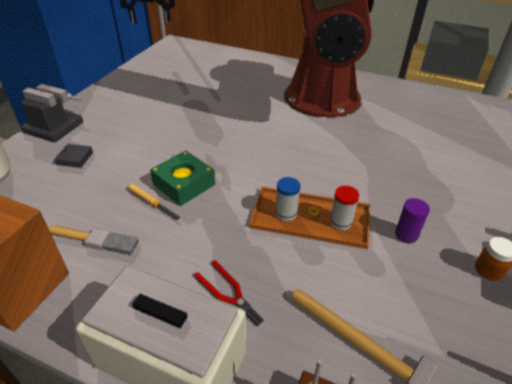

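View pics/top0.png

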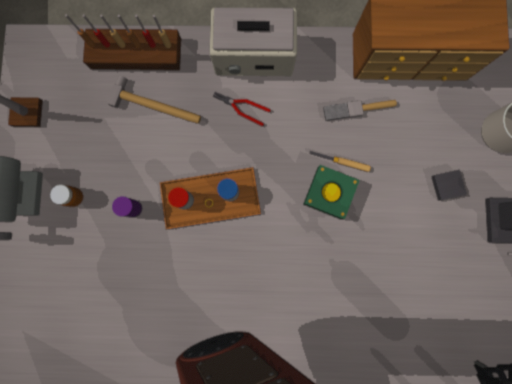

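View pics/wrist0.png

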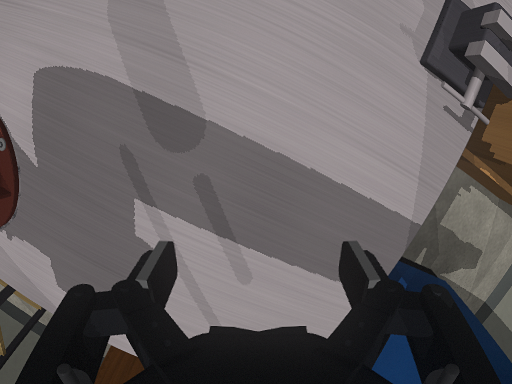

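The scene and top views show these candidates (top-view pixels):
- Red lid: (179,198)
- Blue lid: (228,189)
- Purple look-alike, not wanted: (126,207)
- Amber bottle with a white cap, not wanted: (67,196)
- Green seat with yellow plunger: (332,192)
- File, just beyond the seat: (340,161)
- Ring, between the tins: (209,202)

Next I'll measure positions.

```bash
cat > h.py <<'E'
import numpy as np,cv2
from scipy.spatial.transform import Rotation as R
from cell import get_state,cams,bot
def ray(c,u,v,s=None):
    x=np.array([(u-c["cx"])/c["fx"],(v-c["cy"])/c["fy"]])
    if "T" in c:
        d=np.array([x[0],x[1],1.]);T=c["T"]
    else:
        r=np.hypot(*x); d=np.array([*(x/r*np.sin(r)),np.cos(r)]) if r>1e-9 else np.array([0,0,1.])
        W=np.eye(4);W[:3,:3]=R.from_rotvec(s["orientation"]).as_matrix();W[:3,3]=s["tcp_pos"]
        T=W@c["tool_from_camera"]
    T=np.array(T);return T[:3,3],T[:3,:3]@d
def onz(c,u,v,z,s=None):
    o,d=ray(c,u,v,s);return o+d*(z-o[2])/d[2]
def proj(c,p):
    T=np.array(c["T"]);q=T[:3,:3].T@(np.array(p)-T[:3,3]);return c["fx"]*q[0]/q[2]+c["cx"],c["fy"]*q[1]/q[2]+c["cy"]
def blobs(img,lo,hi,amin=15):
    hsv=cv2.cvtColor(img,cv2.COLOR_BGR2HSV);m=cv2.inRange(hsv,np.array(lo),np.array(hi))
    n,l,st,ce=cv2.connectedComponentsWithStats(m);return [(st[i].tolist(),np.round(ce[i],1).tolist()) for i in range(1,n) if st[i][4]>=amin],l
E
python3 - <<'E'
from h import *
for n in("top","scene"):
    c=cams.read_camera(n) ;im=c["img"]
    for nm,lo,hi in(("red",(0,200,100),(5,255,255)),("red2",(174,200,100),(180,255,255)),("blue",(105,180,80),(115,255,255)),("yellow",(25,200,120),(34,255,255)),("green",(60,120,30),(85,255,255))):
        b,l=blobs(im,lo,hi)
        print(n,nm,[(x[0],x[1]) for x in b if x[0][4]<4000])
    if n=="top":
        a=im[150:240,100:380];cv2.imwrite("pics/ctop.png",cv2.resize(a,None,fx=2.8,fy=2.8,interpolation=cv2.INTER_CUBIC))
    else:
        a=im[140:260,120:390];cv2.imwrite("pics/cscene.png",cv2.resize(a,None,fx=2.9,fy=2.9,interpolation=cv2.INTER_CUBIC))
E
```

```text
top red [([235, 100, 35, 11, 70], [252.3, 103.8]), ([232, 104, 31, 21, 74], [246.1, 115.2]), ([169, 188, 19, 19, 291], [178.0, 196.9])]
top red2 []
top blue [([219, 180, 18, 18, 234], [227.1, 188.5])]
top yellow [([324, 183, 16, 14, 128], [331.2, 188.9])]
top green [([317, 169, 16, 18, 72], [325.0, 177.7]), ([340, 182, 10, 6, 21], [344.6, 184.6]), ([344, 189, 10, 13, 51], [348.1, 194.1]), ([337, 198, 9, 12, 27], [340.8, 203.5]), ([322, 204, 13, 6, 24], [327.0, 206.1])]
scene red [([336, 186, 22, 18, 305], [346.9, 194.5]), ([213, 261, 29, 37, 185], [228.4, 278.3]), ([196, 273, 41, 31, 231], [214.7, 290.0])]
scene red2 []
scene blue [([113, 0, 37, 61, 1286], [131.7, 29.6]), ([278, 178, 21, 17, 277], [288.3, 185.8])]
scene yellow [([173, 168, 18, 10, 85], [181.0, 172.9])]
scene green [([152, 154, 62, 51, 1758], [182.7, 178.0])]
```

View pics/ctop.png

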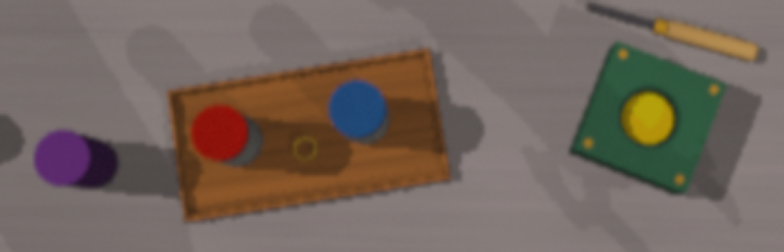

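View pics/cscene.png

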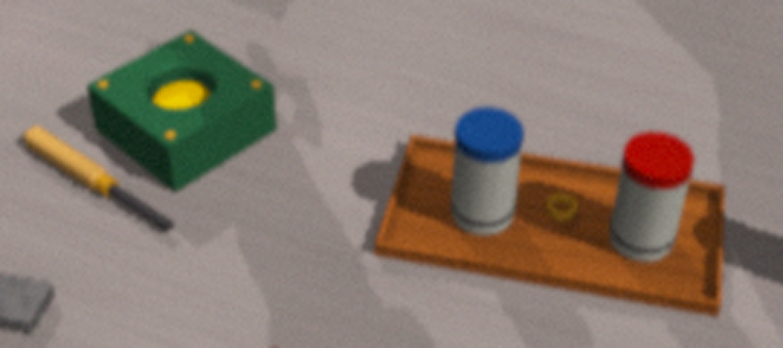

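```bash
python3 - <<'E'
from h import *
ct=cams.read_camera("top");cs=cams.read_camera("scene")
def tri(a,b):
    o1,d1=ray(ct,*a);o2,d2=ray(cs,*b)
    d1/=np.linalg.norm(d1);d2/=np.linalg.norm(d2)
    k=np.linalg.lstsq(np.c_[d1,-d2],o2-o1,rcond=None)[0]
    p,q=o1+k[0]*d1,o2+k[1]*d2;return (p+q)/2,np.linalg.norm(p-q)
for n,u in(("red",(178.0,196.9)),("blue",(227.1,188.5)),("purple",(122.5,206.5))): print(n,onz(ct,*u,.095).round(4))
print("tri red lid mid",tri((178.3,197.2),(346.9,194.5)),"blue",tri((227.4,188.7),(288.3,185.8)))
T=np.array([(622,55),(714,90),(588,143),(680,180)])/2.8+[100,150]-.3
S=np.array([(103,86),(171,135),(190,40),(256,86)])/2.9+[120,140]-.3
pt=np.array([onz(ct,*p,.05) for p in T]);ps=np.array([onz(cs,*p,.05) for p in S])
print("dots",pt.round(4),ps.round(4));print(pt.mean(0),ps.mean(0))
print("plunger",onz(ct,331.2,188.9,.034),onz(ct,331.5,191.5,.034),onz(cs,181,172.9,.034))
print("ring",onz(ct,305/2.8+100,148/2.8+150,.005).round(4),onz(cs,562/2.9+120,206/2.9+140,.008).round(4))
for p in [(168,91),(428,50),(450,180),(187,219)]: print("tray",onz(ct,p[0]/2.8+100,p[1]/2.8+150,.014).round(4))
for p in [(587,7),(655,27),(760,55)]: print("file",onz(ct,p[0]/2.8+100,p[1]/2.8+150,.01).round(4))
E
```

```text
red [0.5403 0.2    0.095 ]
blue [0.5634 0.0782 0.095 ]
purple [0.514  0.3376 0.095 ]
tri red lid mid (array([0.53995001, 0.20136875, 0.08896344]), np.float64(0.0016772236753300604)) blue (array([0.56351715, 0.07861269, 0.08840154]), np.float64(0.001211474509070012))
dots [[ 0.6234 -0.1645  0.05  ]
 [ 0.5918 -0.2495  0.05  ]
 [ 0.5404 -0.1329  0.05  ]
 [ 0.5077 -0.2173  0.05  ]] [[ 0.5952 -0.2454  0.05  ]
 [ 0.6251 -0.1624  0.05  ]
 [ 0.5111 -0.2122  0.05  ]
 [ 0.5436 -0.1302  0.05  ]]
[ 0.56581614 -0.19101687  0.05      ] [ 0.56876977 -0.18753253  0.05      ]
plunger [ 0.57427667 -0.19162256  0.034     ] [ 0.56738055 -0.19237009  0.034     ] [ 0.56554602 -0.19380833  0.034     ]
ring [0.5341 0.1346 0.005 ] [0.534  0.1365 0.008 ]
tray [0.5866 0.2687 0.014 ]
tray [0.6309 0.0166 0.014 ]
tray [ 0.505  -0.0068  0.014 ]
tray [0.4632 0.2445 0.014 ]
file [ 0.6767 -0.1381  0.01  ]
file [ 0.6578 -0.2042  0.01  ]
file [ 0.6318 -0.3054  0.01  ]
```

```bash
cat >> h.py <<'E'
def to(p,s=None):
    s=s or get_state();M=R.from_rotvec(s["orientation"]).as_matrix()
    return (M.T@(np.array(p)-np.array(s["tcp_pos"]))*100).round(2)
def st():
    s=get_state();M=R.from_rotvec(s["orientation"]).as_matrix()
    print("t",round(s["t"],2),"tcp",np.round(s["tcp_pos"],4),"F",np.round(s["contact_force"],2),"gap",round(s["finger_gap"],4),"q",np.round(s["q"],3));print(M.round(4));return s
E
python3 - <<'E'
from h import *
s=st();print(to((.5403,.2005,.19)))
E
```

```text
t 0.35 tcp [ 0.2254 -0.4741  0.2452] F [-0.2  -1.25  0.03] gap 0.0852 q [-1.266  0.291 -0.154  1.127  0.     1.431]
[[-1.000e-04  4.294e-01 -9.031e-01]
 [ 3.000e-04 -9.031e-01 -4.294e-01]
 [-1.000e+00 -3.000e-04 -0.000e+00]]
[  5.53 -47.4  -57.4 ]
```

drive_tool(plan=[[[0,0,0,0,-8.1,0,0],[0,0,0,0,-8.1,0,0],[0,0,0,0,-8.1,0,0],[0,0,0,0,-8.1,0,0],[0,0,0,0,-8.1,0,0],[0,0,0,0,-8.1,0,0],[0,0,0,0,-8.0,0,0],[0,0,0,0,-8.0,0,0],[0,0,0,0,0,0,0],[0,0,0,0,0,0,0]]], newtons=30)

```text
t: 1.35
tcp_pos: [0.2254, -0.4741, 0.2453]
orientation: [1.212, 1.208, -1.212]
contact_force: [-0.2, 0.4, -0.1]
finger_gap: 0.0855
```

drive_tool(plan=[[[0,0,2.0,-4.2,0,0,0],[0,0,2.0,-4.2,0,0,0],[0,0,2.0,-4.2,0,0,0],[0,0,2.0,-4.2,0,0,0],[0,0,2.0,-4.2,0,0,0],[0,0,2.0,-4.2,0,0,0],[0,0,2.0,-4.2,0,0,0],[0,0,2.0,-4.2,0,0,0],[0,0,2.0,-4.2,0,0,0],[0,0,2.0,-4.2,0,0,0]]])

```text
t: 2.35
tcp_pos: [0.4258, -0.0522, 0.2456]
orientation: [1.212, 1.207, -1.211]
contact_force: [1.2, -1.5, 0.4]
finger_gap: 0.0853
```

drive_tool(plan=[[[0,0,2.0,-4.2,0,0,0],[0,0,2.0,-4.2,0,0,0],[0,0,2.0,-4.2,0,0,0],[0,0,2.0,-4.2,0,0,0],[0,0.5,2.0,-4.2,0,0,0],[0,1.0,1.5,-4.2,0,0,0],[0,1.0,0,0,0,0,0],[0,0,0,0,0,0,0],[0,0,0,0,0,0,0],[0,0,0,0,0,0,0]]])

```text
t: 3.35
tcp_pos: [0.5401, 0.1969, 0.221]
orientation: [1.211, 1.208, -1.21]
contact_force: [0.5, 0.4, -0.3]
finger_gap: 0.0855
```

```bash
python3 - <<'E'
from h import *
s=st();c=cams.read_camera("wrist");cv2.imwrite("pics/w1.png",c["img"])
for nm,lo,hi in(("red",(0,200,80),(5,255,255)),("blue",(105,180,80),(115,255,255))):
    for b in blobs(c["img"],lo,hi,200)[0]: print(nm,b,onz(c,*b[1],.095,s).round(4))
E
```

```text
t 3.35 tcp [0.5401 0.1969 0.221 ] F [ 0.48  0.45 -0.3 ] gap 0.0855 q [ 0.223  0.399 -0.06   1.111 -0.     1.795]
[[ 7.0e-04  1.0e+00 -1.9e-03]
 [-0.0e+00 -1.9e-03 -1.0e+00]
 [-1.0e+00  7.0e-04  0.0e+00]]
red ([229, 151, 56, 56, 2440], [256.3, 178.7]) [0.5388 0.2022 0.095 ]
```

View pics/w1.png

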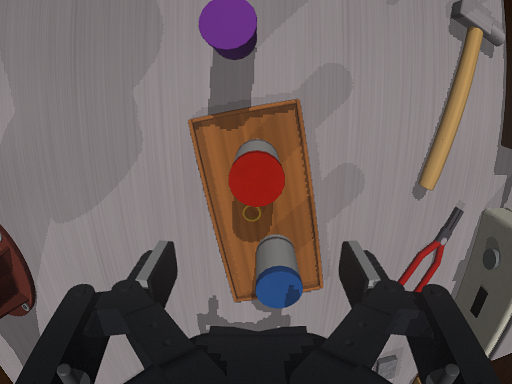

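The red lid's top is a circle at (256,178), with blue at (278,287) and purple at (228,24). The wrist and top cameras agree on red at about (0.539, 0.202), so I'm descending on it.

drive_tool(plan=[[[0,1.5,-0.1,-0.5,0,0,0],[0,3.0,0,0,0,0,0],[0,3.0,0,0,0,0,0],[0,3.0,0,0,0,0,0],[0,2.8,0,0,0,0,0],[0,1.5,0,0,0,0,0],[0,1.0,0,0,0,0,0],[0,0,0,0,0,0,0],[100,0,0,0,0,0,0],[110,0,0,0,0,0,0]]], newtons=30)

```text
t: 4.4
tcp_pos: [0.5399, 0.203, 0.0635]
orientation: [1.21, 1.208, -1.208]
contact_force: [0.5, -0.1, -0.3]
finger_gap: 0.059
```

drive_tool(plan=[[[255,0,0,0,0,0,0],[255,0,0,0,0,0,0],[255,0,0,0,0,0,0],[255,0,0,0,0,0,0],[255,0,0,0,0,0,0],[255,0,0,0,0,0,0],[255,0,0,0,0,0,0],[255,0,0,0,0,0,0],[255,0,0,0,0,0,0],[255,0,0,0,0,0,0]]], newtons=45)

```text
t: 5.4
tcp_pos: [0.5397, 0.2032, 0.0636]
orientation: [1.21, 1.208, -1.207]
contact_force: [-2.5, -0.4, 6.8]
finger_gap: 0.0496
```

```bash
python3 - <<'E'
from h import *
s=st();c=cams.read_camera("wrist");cv2.imwrite("pics/w2.png",c["img"])
for b in blobs(c["img"],(0,200,80),(5,255,255),200)[0]: print(b,onz(c,*b[1],.095,s).round(4))
E
```

```text
t 5.4 tcp [0.5397 0.2032 0.0636] F [-2.46 -0.37  6.8 ] gap 0.0496 q [ 0.233  0.545 -0.274  0.75  -0.     1.804]
[[ 1.6e-03  1.0e+00  5.0e-04]
 [ 2.0e-04  5.0e-04 -1.0e+00]
 [-1.0e+00  1.6e-03 -2.0e-04]]
([198, 239, 120, 92, 8734], [257.8, 286.9]) [0.5393 0.2093 0.095 ]
```

View pics/w2.png

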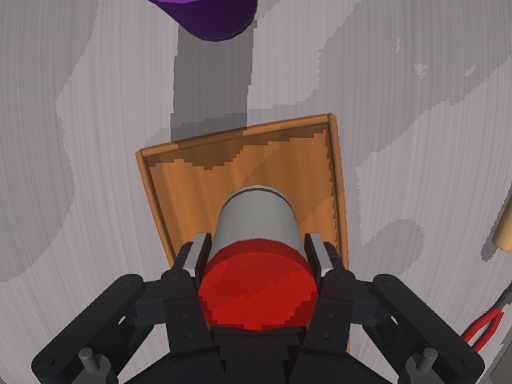

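Red tin is gripped: the gap is 49.6 mm and the lid sits between the pads around (258,287). Now I'll lift it 8 cm and hold.

drive_tool(plan=[[[255,-0.3,0,0,0,0,0],[255,-0.7,0,0,0,0,0],[255,-1.0,0,0,0,0,0],[255,-1.0,0,0,0,0,0],[255,-1.0,0,0,0,0,0],[255,-1.0,0,0,0,0,0],[255,-1.0,0,0,0,0,0],[255,-1.0,0,0,0,0,0],[255,-0.7,0,0,0,0,0],[255,-0.5,0,0,0,0,0]]])

```text
t: 6.45
tcp_pos: [0.5393, 0.2031, 0.1451]
orientation: [1.209, 1.209, -1.208]
contact_force: [-0.6, -0.5, -7.7]
finger_gap: 0.0497
```

drive_tool(plan=[[[255,0,0,0,0,0,0],[255,0,0,0,0,0,0],[255,0,0,0,0,0,0],[255,0,0,0,0,0,0],[255,0,0,0,0,0,0],[255,0,0,0,0,0,0],[255,0,0,0,0,0,0],[255,0,0,0,0,0,0],[255,0,0,0,0,0,0],[255,0,0,0,0,0,0]]])

```text
t: 7.45
tcp_pos: [0.5391, 0.203, 0.1443]
orientation: [1.209, 1.209, -1.209]
contact_force: [-0.1, 0.5, -7.0]
finger_gap: 0.0493
```

```bash
python3 - <<'E'
from h import *
s=st();print(np.round(s["wrist_torque"],3),np.round(s["tau"],2))
for n in("scene",):
    c=cams.read_camera(n);cv2.imwrite("pics/s3.png",c["img"])
print(get_state()["contact_force"])
E
```

```text
t 7.45 tcp [0.5391 0.203  0.1443] F [-0.08  0.53 -7.03] gap 0.0493 q [ 0.233  0.459 -0.178  0.934  0.     1.804]
[[-0.e+00  1.e+00  5.e-04]
 [ 0.e+00  5.e-04 -1.e+00]
 [-1.e+00 -0.e+00 -0.e+00]]
[ 0.056 -0.043 -0.003] [-0.000e+00 -6.650e+01  3.313e+01  1.000e-02 -2.000e-02  0.000e+00]
[-0.03413903 -0.25592966 -6.21626773]
```

View pics/s3.png

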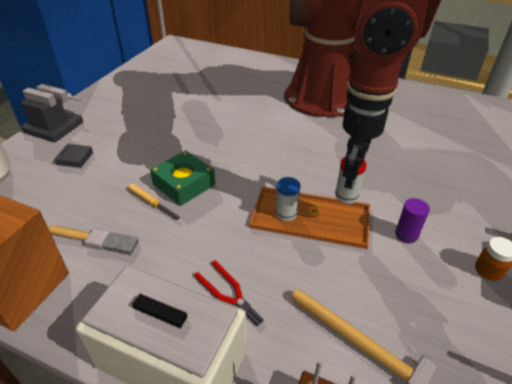

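Red weighs about 7 N (0.7 kg), so it is the full one, and it is clearly off the tray in view at (350,185). Setting it back gently.

drive_tool(plan=[[[255,0.5,0,0,0,0,0],[255,1.0,0,0,0,0,0],[255,1.2,0,0,0,0,0],[255,1.2,0,0,0,0,0],[255,1.2,0,0,0,0,0],[255,1.0,0,0,0,0,0],[255,0.7,0,0,0,0,0],[255,0.4,0,0,0,0,0],[255,0.3,0,0,0,0,0],[255,0.2,0,0,0,0,0]]])

```text
t: 8.5
tcp_pos: [0.5393, 0.2031, 0.0673]
orientation: [1.209, 1.209, -1.208]
contact_force: [-0.5, 0.3, -6.4]
finger_gap: 0.0497
```

drive_tool(plan=[[[255,0.05,0,0,0,0,0],[255,0.05,0,0,0,0,0],[255,0.05,0,0,0,0,0],[255,0.05,0,0,0,0,0],[255,0.05,0,0,0,0,0],[255,0.0,0,0,0,0,0],[255,0,0,0,0,0,0],[255,0,0,0,0,0,0],[255,0,0,0,0,0,0],[255,0,0,0,0,0,0]]])

```text
t: 9.5
tcp_pos: [0.5391, 0.203, 0.0648]
orientation: [1.209, 1.209, -1.209]
contact_force: [-0.4, -0.3, -6.7]
finger_gap: 0.0494
```

drive_tool(plan=[[[255,0.03,0,0,0,0,0],[255,0.03,0,0,0,0,0],[255,0.03,0,0,0,0,0],[255,0.03,0,0,0,0,0],[255,0.03,0,0,0,0,0],[255,0.03,0,0,0,0,0],[255,0,0,0,0,0,0],[255,0,0,0,0,0,0],[255,0,0,0,0,0,0],[255,0,0,0,0,0,0]]])

```text
t: 10.5
tcp_pos: [0.5391, 0.2031, 0.0637]
orientation: [1.209, 1.209, -1.208]
contact_force: [-4.0, -0.7, 6.2]
finger_gap: 0.0499
```

drive_tool(plan=[[[255,-0.04,0,0,0,0,0],[70,0,0,0,0,0,0],[40,0,0,0,0,0,0],[0,0,0,0,0,0,0],[0,0,0,0,0,0,0],[0,-1.0,0,0,0,0,0],[0,-2.5,0,0,0,0,0],[0,-3.0,0,0,0,0,0],[0,-3.0,0,0,0,0,0],[0,-3.0,0,0,0,0,0]]])

```text
t: 11.5
tcp_pos: [0.5391, 0.203, 0.1904]
orientation: [1.209, 1.209, -1.208]
contact_force: [0.2, -0.2, -0.9]
finger_gap: 0.0852
```

```bash
python3 - <<'E'
from h import *
s=st();c=cams.read_camera("wrist");cv2.imwrite("pics/w4.png",c["img"])
for nm,lo,hi in(("red",(0,200,80),(5,255,255)),("blue",(105,180,80),(115,255,255))):
    for b in blobs(c["img"],lo,hi,200)[0]: print(nm,b,onz(c,*b[1],.095,s).round(4))
E
```

```text
t 11.5 tcp [0.5391 0.203  0.1904] F [ 0.2  -0.18 -0.87] gap 0.0852 q [ 0.233  0.421 -0.109  1.04   0.     1.804]
[[ 7.e-04  1.e+00  5.e-04]
 [ 2.e-04  5.e-04 -1.e+00]
 [-1.e+00  7.e-04 -2.e-04]]
red ([226, 167, 63, 62, 3041], [256.9, 197.3]) [0.5383 0.2017 0.095 ]
blue ([257, 301, 34, 28, 344], [273.0, 312.9]) [0.5542 0.0798 0.095 ]
```

View pics/w4.png

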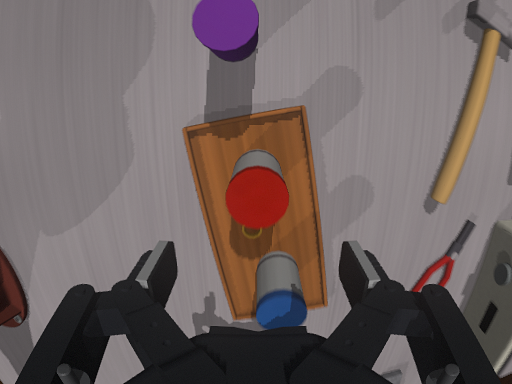

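Red stands upright again in the tray, lid at (257,197). Moving over the blue tin.

drive_tool(plan=[[[0,-0.5,0.3,1.5,0,0,0],[0,-0.5,0.5,2.5,0,0,0],[0,0,0.5,3.0,0,0,0],[0,0,0.5,3.0,0,0,0],[0,0,0.4,1.6,0,0,0],[0,0,0.2,0.8,0,0,0],[0,0,0,0,0,0,0],[0,0,0,0,0,0,0],[0,0,0,0,0,0,0],[0,0,0,0,0,0,0]]])

```text
t: 12.55
tcp_pos: [0.5629, 0.0799, 0.1984]
orientation: [1.208, 1.21, -1.208]
contact_force: [-1.1, 0.2, 0.4]
finger_gap: 0.0855
```

```bash
python3 - <<'E'
from h import *
s=st();c=cams.read_camera("wrist");cv2.imwrite("pics/w5.png",c["img"])
for nm,lo,hi in(("red",(0,200,80),(5,255,255)),("blue",(105,180,80),(115,255,255))):
    for b in blobs(c["img"],lo,hi,200)[0]: print(nm,b,onz(c,*b[1],.095,s).round(4))
E
```

```text
t 12.55 tcp [0.5629 0.0799 0.1984] F [-1.1   0.24  0.44] gap 0.0855 q [ 0.012  0.402 -0.117  1.052  0.     1.581]
[[-2.0e-04  1.0e+00  1.7e-03]
 [ 2.0e-04  1.7e-03 -1.0e+00]
 [-1.0e+00 -2.0e-04 -2.0e-04]]
red ([194, 12, 65, 63, 3198], [226.3, 43.1]) [0.5384 0.2001 0.095 ]
```

View pics/w5.png

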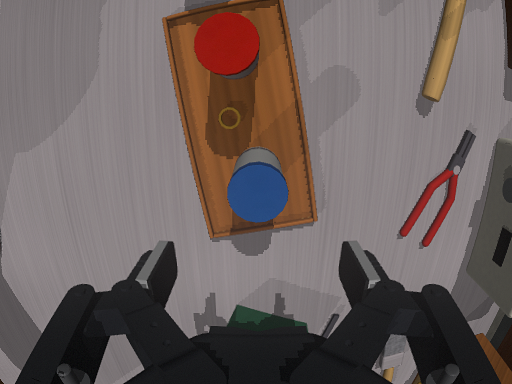

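```bash
python3 - <<'E'
from h import *
s=get_state();c=cams.read_camera("wrist")
for b in blobs(c["img"],(100,150,60),(125,255,255),800)[0]: print(b,onz(c,*b[1],.095,s).round(4))
print(onz(c,258,192,.095,s))
E
```

```text
([228, 162, 60, 60, 2797], [257.4, 192.0]) [0.5625 0.0802 0.095 ]
[0.56302283 0.0802262  0.095     ]
```

Blue's lid centre is at (257,192), which puts it at (0.5625, 0.080), right under the tool. Descending.

drive_tool(plan=[[[0,1.5,0,0,0,0,0],[0,2.5,0,0,0,0,0],[0,2.5,0,0,0,0,0],[0,2.5,0,0,0,0,0],[0,2.0,0,0,0,0,0],[0,1.5,0,0,0,0,0],[0,1.0,0,0,0,0,0],[0,0,0,0,0,0,0],[100,0,0,0,0,0,0],[110,0,0,0,0,0,0]]], newtons=30)

```text
t: 13.65
tcp_pos: [0.5639, 0.0791, 0.0643]
orientation: [1.21, 1.208, -1.208]
contact_force: [0.1, -0.4, -0.5]
finger_gap: 0.0591
```

drive_tool(plan=[[[255,0,0,0,0,0,0],[255,0,0,0,0,0,0],[255,0,0,0,0,0,0],[255,0,0,0,0,0,0],[255,0,0,0,0,0,0],[255,0,0,0,0,0,0],[255,0,0,0,0,0,0],[255,-0.3,0,0,0,0,0],[255,-0.7,0,0,0,0,0],[255,-1.0,0,0,0,0,0]]])

```text
t: 14.65
tcp_pos: [0.5628, 0.079, 0.0837]
orientation: [1.208, 1.21, -1.21]
contact_force: [-0.1, -0.2, -0.5]
finger_gap: 0.0498
```

drive_tool(plan=[[[255,-1.0,0,0,0,0,0],[255,-1.2,0,0,0,0,0],[255,-1.2,0,0,0,0,0],[255,-1.2,0,0,0,0,0],[255,-1.0,0,0,0,0,0],[255,-0.6,0,0,0,0,0],[255,0,0,0,0,0,0],[255,0,0,0,0,0,0],[255,0,0,0,0,0,0],[255,0,0,0,0,0,0]]])

```text
t: 15.65
tcp_pos: [0.5628, 0.079, 0.1449]
orientation: [1.208, 1.21, -1.21]
contact_force: [-0.5, -0.4, -1.7]
finger_gap: 0.0497
```

```bash
python3 - <<'E'
from h import *
s=st();c=cams.read_camera("scene");cv2.imwrite("pics/s6.png",c["img"])
E
```

```text
t 15.65 tcp [0.5628 0.079  0.1449] F [-0.5  -0.44 -1.72] gap 0.0497 q [ 0.011  0.446 -0.198  0.928 -0.     1.581]
[[-1.e-03  1.e+00  5.e-04]
 [-0.e+00  5.e-04 -1.e+00]
 [-1.e+00 -1.e-03  0.e+00]]
```

View pics/s6.png

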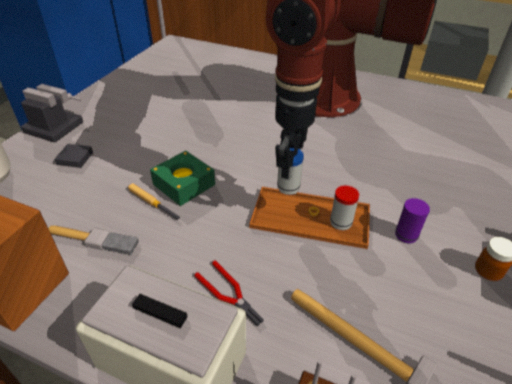

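Blue weighs about 1.6 N, so it is the light one; it is clear of the tray at (290,172). I'll hold a little longer, then set it back.

drive_tool(plan=[[[255,0,0,0,0,0,0],[255,0,0,0,0,0,0],[255,0,0,0,0,0,0],[255,0,0,0,0,0,0],[255,0.6,0,0,0,0,0],[255,1.2,0,0,0,0,0],[255,1.4,0,0,0,0,0],[255,1.4,0,0,0,0,0],[255,1.2,0,0,0,0,0],[255,0.8,0,0,0,0,0]]])

```text
t: 16.7
tcp_pos: [0.5624, 0.079, 0.0778]
orientation: [1.208, 1.211, -1.21]
contact_force: [-0.5, -0.2, -1.2]
finger_gap: 0.0499
```

drive_tool(plan=[[[255,0.5,0,0,0,0,0],[255,0.3,0,0,0,0,0],[255,0.2,0,0,0,0,0],[255,0.1,0,0,0,0,0],[255,0.1,0,0,0,0,0],[255,0.05,0,0,0,0,0],[255,0.05,0,0,0,0,0],[255,0.05,0,0,0,0,0],[255,0,0,0,0,0,0],[255,0,0,0,0,0,0]]])

```text
t: 17.7
tcp_pos: [0.5632, 0.079, 0.0659]
orientation: [1.209, 1.209, -1.209]
contact_force: [-0.2, 0.2, -1.6]
finger_gap: 0.0495
```

drive_tool(plan=[[[255,0.05,0,0,0,0,0],[255,0.05,0,0,0,0,0],[255,0.03,0,0,0,0,0],[255,0.03,0,0,0,0,0],[255,0.02,0,0,0,0,0],[255,0.02,0,0,0,0,0],[255,0,0,0,0,0,0],[255,0,0,0,0,0,0],[255,0,0,0,0,0,0],[255,0,0,0,0,0,0]]])

```text
t: 18.7
tcp_pos: [0.5631, 0.0791, 0.0645]
orientation: [1.209, 1.209, -1.209]
contact_force: [-2.3, -0.7, 7.1]
finger_gap: 0.0498
```

drive_tool(plan=[[[255,-0.04,0,0,0,0,0],[70,0,0,0,0,0,0],[40,0,0,0,0,0,0],[0,0,0,0,0,0,0],[0,0,0,0,0,0,0],[0,-1.0,0,0,0,0,0],[0,-2.5,0,0,0,0,0],[0,-3.0,0,0,0,0,0],[0,-3.0,0,0,0,0,0],[0,-3.0,0,0,0,0,0]]])

```text
t: 19.7
tcp_pos: [0.5631, 0.079, 0.1913]
orientation: [1.209, 1.209, -1.208]
contact_force: [0.7, 0.4, -0.9]
finger_gap: 0.0851
```

drive_tool(plan=[[[0,0,-0.3,-1.5,0,0,0],[0,0,-0.5,-2.5,0,0,0],[0,0,-0.5,-3.0,0,0,0],[0,0,-0.5,-3.0,0,0,0],[0,0,-0.4,-1.5,0,0,0],[0,0,-0.2,-0.8,0,0,0],[0,0,0,0,0,0,0],[0,0,0,0,0,0,0],[0,0,0,0,0,0,0],[0,0,0,0,0,0,0]]])

```text
t: 20.7
tcp_pos: [0.5394, 0.2011, 0.1893]
orientation: [1.21, 1.209, -1.21]
contact_force: [1.1, 0.3, -1.1]
finger_gap: 0.0852
```

```bash
python3 - <<'E'
from h import *
s=st();c=cams.read_camera("wrist");cv2.imwrite("pics/w7.png",c["img"])
for nm,lo,hi in(("red",(0,200,80),(5,255,255)),("blue",(100,150,60),(125,255,255))):
    for b in blobs(c["img"],lo,hi,300)[0]: print(nm,b,onz(c,*b[1],.095,s).round(4))
E
```

```text
t 20.7 tcp [0.5394 0.2011 0.1893] F [ 1.06  0.27 -1.08] gap 0.0852 q [ 0.23   0.422 -0.111  1.038 -0.     1.802]
[[-0.e+00  1.e+00 -7.e-04]
 [-1.e-04 -7.e-04 -1.e+00]
 [-1.e+00 -0.e+00  1.e-04]]
red ([226, 164, 63, 62, 3056], [256.7, 194.5]) [0.5383 0.2026 0.095 ]
blue ([256, 287, 51, 42, 1577], [280.2, 308.6]) [0.561  0.0845 0.095 ]
```

View pics/w7.png

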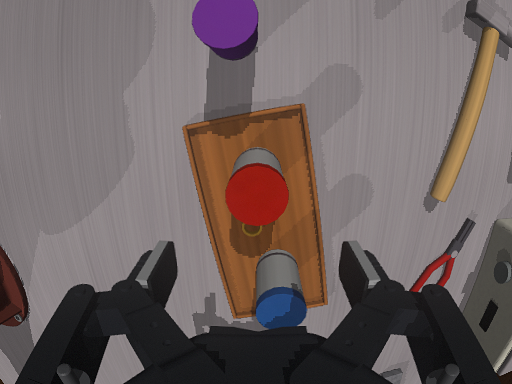

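Both tins stand upright. Before picking up red I'll take the wrist camera over the well, so the tin and well are measured in the same geometry and calibration bias cancels.

drive_tool(plan=[[[0,0,0.3,2.5,0,0,0],[0,0,0.3,4.0,0,0,0],[0,0,0.3,4.8,0,0,0],[0,0,0.3,4.8,0,0,0],[0,0,0.3,4.8,0,0,0],[0,0,0.3,4.8,0,0,0],[0,0,0.3,4.8,0,0,0],[0,0,0.3,4.0,0,0,0],[0,0,0.3,3.0,0,0,0],[0,0,0.2,1.6,0,0,0]]])

```text
t: 21.75
tcp_pos: [0.5681, -0.192, 0.1892]
orientation: [1.211, 1.208, -1.211]
contact_force: [-0.5, 0.1, 0.1]
finger_gap: 0.0852
```

drive_tool(plan=[[[0,1.0,0,0,0,0,0],[0,2.0,0,0,0,0,0],[0,1.0,0,0,0,0,0],[0,0.5,0,0,0,0,0],[0,0,0,0,0,0,0],[0,0,0,0,0,0,0],[0,0,0,0,0,0,0],[0,0,0,0,0,0,0],[0,0,0,0,0,0,0],[0,0,0,0,0,0,0]]])

```text
t: 22.75
tcp_pos: [0.5684, -0.1891, 0.1445]
orientation: [1.209, 1.209, -1.209]
contact_force: [-0.1, -1.0, -0.1]
finger_gap: 0.0856
```

```bash
python3 - <<'E'
from h import *
s=st();c=cams.read_camera("wrist");cv2.imwrite("pics/w8.png",c["img"])
a=c["img"][100:290,150:370];cv2.imwrite("pics/w8c.png",cv2.resize(a,None,fx=3,fy=3,interpolation=cv2.INTER_CUBIC))
for nm,lo,hi in(("yel",(22,150,60),(34,255,255)),("green",(60,100,20),(90,255,255))):
    for b in blobs(c["img"],lo,hi,30)[0]: print(nm,b)
E
```

```text
t 22.75 tcp [ 0.5684 -0.1891  0.1445] F [-0.11 -1.02 -0.12] gap 0.0856 q [-0.443  0.499 -0.11   0.961 -0.     1.127]
[[ 3.e-04  1.e+00  4.e-04]
 [-1.e-04  4.e-04 -1.e+00]
 [-1.e+00  3.e-04  1.e-04]]
yel ([226, 165, 57, 53, 2389], [253.6, 190.9])
green ([173, 109, 170, 163, 13366], [254.7, 189.5])
```

View pics/w8c.png

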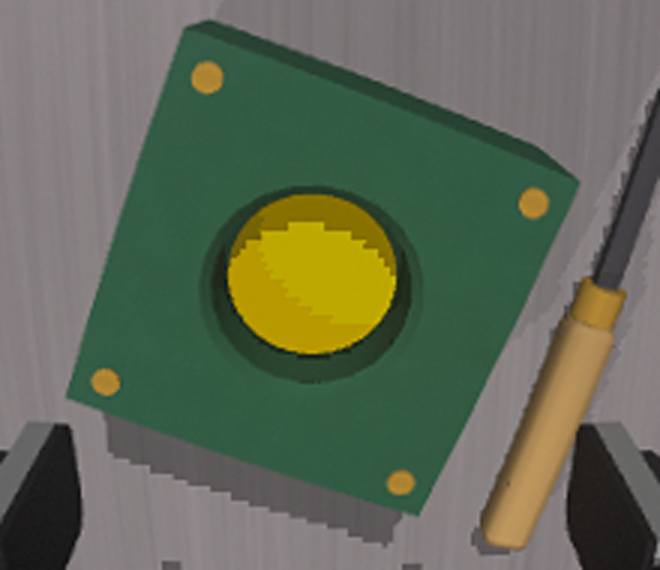

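The close crop shows the well mouth centred near crop (312,284), i.e. pixel (254,194.5), and the four brass dots. Working out its position:

```bash
python3 - <<'E'
from h import *
s=get_state();c=cams.read_camera("wrist");im=c["img"]
D=np.array([(207,77),(534,203),(105,382),(401,483)])/3+[150,100]-.33
P=np.array([onz(c,*p,.05,s) for p in D]);print(P.round(4),P.mean(0).round(4))
print([np.linalg.norm(P[i]-P[j]).round(4) for i,j in((0,1),(2,3),(0,2),(1,3),(0,3),(1,2))])
E0=np.array([(201,284),(423,284),(312,185),(312,382)])/3+[150,100]-.33
Q=np.array([onz(c,*p,.05,s) for p in E0]);print(Q.round(4),Q.mean(0).round(4),np.ptp(Q,0))
print("plunger",onz(c,253.6,190.9,.034,s), "tip", to([*P.mean(0)[:2],.145]))
E
```

```text
[[ 0.5387 -0.1326  0.05  ]
 [ 0.6231 -0.165   0.05  ]
 [ 0.5063 -0.217   0.05  ]
 [ 0.5907 -0.2494  0.05  ]] [ 0.5647 -0.191   0.05  ]
[np.float64(0.0905), np.float64(0.0904), np.float64(0.0904), np.float64(0.0903), np.float64(0.1278), np.float64(0.1278)]
[[ 0.5353 -0.1875  0.05  ]
 [ 0.5944 -0.1875  0.05  ]
 [ 0.565  -0.1606  0.05  ]
 [ 0.5648 -0.2162  0.05  ]] [ 0.5648 -0.188   0.05  ] [0.05908804 0.05557178 0.        ]
plunger [ 0.56462438 -0.19001602  0.034     ] tip [-0.06 -0.36  0.2 ]
```

The dots form a 90.4 mm square centred at (0.5647, -0.1910), and the top camera gave (0.5658, -0.1910). In TCP terms the target is (0.5656, -0.191), since the wrist reads x about 0.9 mm low against the jaw centre. Going back for red.

drive_tool(plan=[[[0,-2.0,-0.2,-1.5,0,0,0],[0,-2.5,-0.3,-3.0,0,0,0],[0,0,-0.3,-4.8,0,0,0],[0,0,-0.3,-4.8,0,0,0],[0,0,-0.3,-4.8,0,0,0],[0,0,-0.3,-4.8,0,0,0],[0,0,-0.3,-4.8,0,0,0],[0,0,-0.3,-4.5,0,0,0],[0,0,-0.3,-3.5,0,0,0],[0,0,-0.3,-2.6,0,0,0]]])

```text
t: 23.85
tcp_pos: [0.5386, 0.2044, 0.1894]
orientation: [1.208, 1.21, -1.207]
contact_force: [0.3, 1.2, -0.3]
finger_gap: 0.0855
```

drive_tool(plan=[[[0,0,0,0,0,0,0],[0,0,0,0,0,0,0],[0,0,0,0,0,0,0],[0,2.0,0,0,0,0,0],[0,2.0,0,0,0,0,0],[0,1.0,0,0,0,0,0],[0,0,0,0,0,0,0],[0,0,0,0,0,0,0],[0,0,0,0,0,0,0],[0,0,0,0,0,0,0]]])

```text
t: 24.85
tcp_pos: [0.5397, 0.2021, 0.1402]
orientation: [1.21, 1.209, -1.208]
contact_force: [-0.0, 0.4, 0.3]
finger_gap: 0.0856
```

```bash
python3 - <<'E'
from h import *
s=st();c=cams.read_camera("wrist");cv2.imwrite("pics/w9.png",c["img"])
for b in blobs(c["img"],(0,200,80),(5,255,255),300)[0]: print(b,onz(c,*b[1],.095,s).round(4))
E
```

```text
t 24.85 tcp [0.5397 0.2021 0.1402] F [-0.02  0.45  0.28] gap 0.0856 q [ 0.231  0.462 -0.185  0.922  0.     1.802]
[[ 1.4e-03  1.0e+00  4.0e-04]
 [ 3.0e-04  4.0e-04 -1.0e+00]
 [-1.0e+00  1.4e-03 -3.0e-04]]
([218, 182, 77, 76, 4592], [255.9, 219.9]) [0.5383 0.2036 0.095 ]
```

drive_tool(plan=[[[0,1.5,-0.05,0,0,0,0],[0,2.0,0,0,0,0,0],[0,2.0,0,0,0,0,0],[0,1.3,0,0,0,0,0],[0,0.9,0,0,0,0,0],[0,0,0,0,0,0,0],[100,0,0,0,0,0,0],[110,0,0,0,0,0,0],[255,0,0,0,0,0,0],[255,0,0,0,0,0,0]]], newtons=30)

```text
t: 25.9
tcp_pos: [0.5391, 0.2022, 0.0633]
orientation: [1.21, 1.209, -1.208]
contact_force: [-1.1, -1.3, 6.0]
finger_gap: 0.0501
```

drive_tool(plan=[[[255,0,0,0,0,0,0],[255,0,0,0,0,0,0],[255,0,0,0,0,0,0],[255,0,0,0,0,0,0],[255,0,0,0,0,0,0],[255,0,0,0,0,0,0],[255,0,0,0,0,0,0],[255,-0.3,0,0,0,0,0],[255,-0.7,0,0,0,0,0],[255,-1.0,0,0,0,0,0]]], newtons=65)

```text
t: 26.9
tcp_pos: [0.5378, 0.2018, 0.0821]
orientation: [1.208, 1.211, -1.211]
contact_force: [0.1, 0.4, -6.5]
finger_gap: 0.0489
```

drive_tool(plan=[[[255,-1.5,0,0,0,0,0],[255,-1.5,0,0,0,0,0],[255,-1.5,0,0,0,0,0],[255,-1.5,0,0,0,0,0],[255,-1.5,0,0,0,0,0],[255,-1.5,0,0,0,0,0],[255,-0.5,0,0,0,0,0],[255,0,0,0,0,0,0],[255,0,0,0,0,0,0],[255,0,0,0,0,0,0]]])

```text
t: 27.9
tcp_pos: [0.538, 0.2018, 0.1764]
orientation: [1.208, 1.21, -1.21]
contact_force: [-0.7, 0.9, -7.1]
finger_gap: 0.0492
```

```bash
python3 - <<'E'
from h import *
s=st();print(to((.5656,-.1907,s["tcp_pos"][2])))
E
```

```text
t 27.9 tcp [0.538  0.2018 0.1764] F [-0.68  0.88 -7.08] gap 0.0492 q [ 0.232  0.431 -0.133  1.009 -0.     1.802]
[[-1.5e-03  1.0e+00  4.0e-04]
 [-4.0e-04  4.0e-04 -1.0e+00]
 [-1.0e+00 -1.5e-03  4.0e-04]]
[1.000e-02 2.740e+00 3.925e+01]
```

drive_tool(plan=[[[255,0,0.25,2.0,0,0,0],[255,0,0.3,3.5,0,0,0],[255,0,0.3,4.5,0,0,0],[255,0,0.3,4.8,0,0,0],[255,0,0.3,4.8,0,0,0],[255,0,0.3,4.8,0,0,0],[255,0,0.3,4.8,0,0,0],[255,0,0.3,4.5,0,0,0],[255,0,0.25,3.5,0,0,0],[255,0,0.15,2.0,0,0,0]]])

```text
t: 28.9
tcp_pos: [0.5659, -0.193, 0.1765]
orientation: [1.21, 1.209, -1.211]
contact_force: [0.6, -0.4, -9.7]
finger_gap: 0.049
```

drive_tool(plan=[[[255,0,0,0,0,0,0],[255,0,0,0,0,0,0],[255,0,0,0,0,0,0],[255,1.5,0,0,0,0,0],[255,2.0,0,0,0,0,0],[255,1.5,0,0,0,0,0],[255,0.5,0,0,0,0,0],[255,0,0,0,0,0,0],[255,0,0,0,0,0,0],[255,0,0,0,0,0,0]]])

```text
t: 29.9
tcp_pos: [0.5669, -0.19, 0.1233]
orientation: [1.209, 1.208, -1.208]
contact_force: [-0.1, -0.5, -7.4]
finger_gap: 0.0494
```

```bash
python3 - <<'E'
from h import *
s=st();print(to((.5656,-.1907,s["tcp_pos"][2])))
for n,(a,b,c0,d) in(("top",(150,235,290,375)),("scene",(110,215,130,240))):
    c=cams.read_camera(n);cv2.imwrite(f"pics/{n}10.png",cv2.resize(c["img"][a:b,c0:d],None,fx=5,fy=5,interpolation=cv2.INTER_CUBIC))
    z=s["tcp_pos"][2]-.0583
    print(n,"bottom center at",np.round(proj(c,[.5656,-.191,z]),1))
E
```

```text
t 29.9 tcp [ 0.5669 -0.19    0.1233] F [-0.06 -0.52 -7.4 ] gap 0.0494 q [-0.446  0.515 -0.143  0.91   0.     1.124]
[[ 1.5e-03  1.0e+00  8.0e-04]
 [-7.0e-04  8.0e-04 -1.0e+00]
 [-1.0e+00  1.5e-03  7.0e-04]]
[-0.   -0.13  0.06]
top bottom center at [333.3 190.8]
scene bottom center at [180.6 163.2]
```

View pics/top10.png

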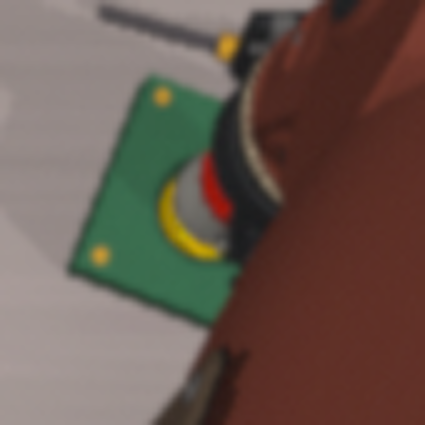

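View pics/scene10.png

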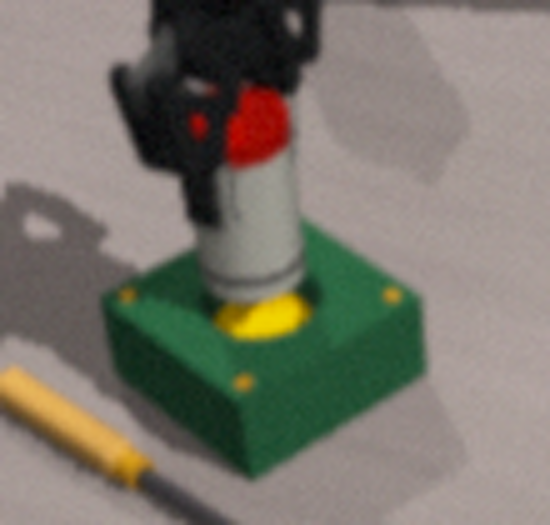

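```bash
python3 - <<'E'
from h import *
c=cams.read_camera("scene");im=c["img"]
S=np.array([(103,86),(171,135),(190,40),(256,86)])/2.9+[120,140]-.33
ctr=onz(c,*S.mean(0),.05); print("dotcentre in scene cam",ctr)   # relative centre
ps=np.array([onz(c,*p,.05) for p in S]);print(ps.mean(0))
# tin wall edges in scene rows just above its bottom
g=cv2.GaussianBlur(im,(0,0),.8).astype(int)
for r in (156,158,160,162):
    row=g[r,160:200];sat=row.max(1)-row.min(1);print(r,[int(x) for x in sat])
ctr=ps.mean(0)
print("expected px if centred",[np.round(proj(c,[ctr[0],ctr[1],z]),1).tolist() for z in(.065,.08,.1)])
for d in((.003,0),(0,.003)): print(d,np.round(proj(c,[ctr[0]+d[0],ctr[1]+d[1],.075]),2)-np.round(proj(c,[ctr[0],ctr[1],.075]),2))
E
```

```text
dotcentre in scene cam [ 0.57005775 -0.1871034   0.05      ]
[ 0.5687003  -0.18765702  0.05      ]
156 [15, 15, 16, 16, 15, 15, 16, 15, 13, 8, 6, 6, 5, 5, 7, 7, 9, 10, 10, 10, 11, 10, 11, 11, 11, 11, 10, 9, 10, 14, 24, 41, 46, 40, 29, 17, 11, 12, 14, 15]
158 [15, 15, 15, 14, 15, 16, 15, 13, 11, 9, 7, 7, 7, 6, 8, 9, 9, 9, 10, 10, 11, 10, 10, 12, 11, 11, 11, 10, 10, 11, 18, 39, 55, 58, 56, 50, 39, 27, 16, 12]
160 [15, 15, 16, 13, 11, 9, 11, 13, 14, 10, 6, 7, 8, 7, 6, 7, 8, 9, 10, 11, 11, 11, 12, 12, 11, 12, 11, 10, 10, 10, 15, 35, 53, 59, 59, 60, 58, 56, 49, 39]
162 [10, 9, 11, 14, 20, 26, 30, 32, 30, 20, 8, 6, 6, 6, 7, 8, 8, 9, 9, 10, 11, 11, 11, 11, 11, 11, 11, 11, 8, 7, 13, 34, 51, 59, 62, 60, 61, 61, 60, 58]
expected px if centred [[181.2, 164.3], [180.5, 159.3], [179.6, 152.5]]
(0.003, 0) [-0.66  0.71]
(0, 0.003) [1.1  0.32]
```

drive_tool(plan=[[[255,0.5,-0.1,0,0,0,0],[255,0.5,0,0,0,0,0],[255,0.3,0,0,0,0,0],[255,0.1,0,0,0,0,0],[255,0.1,0,0,0,0,0],[255,0.1,0,0,0,0,0],[255,0.1,0,0,0,0,0],[255,0.1,0,0,0,0,0],[255,0,0,0,0,0,0],[255,0,0,0,0,0,0]]])

```text
t: 31.05
tcp_pos: [0.5653, -0.19, 0.1043]
orientation: [1.209, 1.209, -1.209]
contact_force: [0.2, 0.2, -7.6]
finger_gap: 0.0494
```

```bash
python3 - <<'E'
from h import *
s=st();print(np.round(s["wrist_torque"],3))
E
```

```text
t 31.05 tcp [ 0.5653 -0.19    0.1043] F [ 0.19  0.23 -7.65] gap 0.0494 q [-0.447  0.533 -0.17   0.869  0.     1.124]
[[ 0.e+00  1.e+00  5.e-04]
 [ 0.e+00  5.e-04 -1.e+00]
 [-1.e+00  0.e+00 -0.e+00]]
[ 0.016 -0.017 -0.038]
```

No side force with the tin's foot inside the mouth. Lowering further to just above the plunger.

drive_tool(plan=[[[255,0.1,0,0,0,0,0],[255,0.1,0,0,0,0,0],[255,0.1,0,0,0,0,0],[255,0.1,0,0,0,0,0],[255,0.1,0,0,0,0,0],[255,0.1,0,0,0,0,0],[255,0.1,0,0,0,0,0],[255,0.1,0,0,0,0,0],[255,0,0,0,0,0,0],[255,0,0,0,0,0,0]]])

```text
t: 32.05
tcp_pos: [0.5653, -0.19, 0.0963]
orientation: [1.209, 1.209, -1.209]
contact_force: [-0.7, -0.3, -6.5]
finger_gap: 0.0491
```

drive_tool(plan=[[[255,0.1,0,0,0,0,0],[255,0.1,0,0,0,0,0],[255,0.1,0,0,0,0,0],[255,0.1,0,0,0,0,0],[255,0.1,0,0,0,0,0],[255,0.1,0,0,0,0,0],[255,0.1,0,0,0,0,0],[255,0.1,0,0,0,0,0],[255,0.1,0,0,0,0,0],[255,0,0,0,0,0,0]]])

```text
t: 33.05
tcp_pos: [0.5653, -0.19, 0.0873]
orientation: [1.209, 1.209, -1.209]
contact_force: [-2.4, 0.4, 0.1]
finger_gap: 0.0491
```

drive_tool(plan=[[[255,0.1,0,0,0,0,0],[255,0.1,0,0,0,0,0],[255,0.1,0,0,0,0,0],[255,0.1,0,0,0,0,0],[255,0.1,0,0,0,0,0],[255,0.1,0,0,0,0,0],[255,0.1,0,0,0,0,0],[255,0.1,0,0,0,0,0],[255,0,0,0,0,0,0],[255,0,0,0,0,0,0]]])

```text
t: 34.05
tcp_pos: [0.5653, -0.19, 0.0793]
orientation: [1.209, 1.209, -1.209]
contact_force: [-1.9, 0.8, -0.3]
finger_gap: 0.0493
```

drive_tool(plan=[[[255,0.1,0,0,0,0,0],[255,0.1,0,0,0,0,0],[255,0.1,0,0,0,0,0],[255,0.1,0,0,0,0,0],[255,0,0,0,0,0,0],[255,0,0,0,0,0,0],[255,0,0,0,0,0,0],[255,0,0,0,0,0,0],[255,0,0,0,0,0,0],[255,0,0,0,0,0,0]]])

```text
t: 35.05
tcp_pos: [0.5653, -0.19, 0.0753]
orientation: [1.209, 1.209, -1.209]
contact_force: [-1.7, 0.1, 0.2]
finger_gap: 0.0491
```

drive_tool(plan=[[[255,0.05,0,0,0,0,0],[255,0.05,0,0,0,0,0],[255,0.05,0,0,0,0,0],[255,0.05,0,0,0,0,0],[255,0,0,0,0,0,0],[255,0,0,0,0,0,0],[255,0,0,0,0,0,0],[255,0,0,0,0,0,0],[255,0,0,0,0,0,0],[255,0,0,0,0,0,0]]])

```text
t: 36.05
tcp_pos: [0.5654, -0.19, 0.0737]
orientation: [1.209, 1.209, -1.209]
contact_force: [-3.4, 1.2, 7.3]
finger_gap: 0.0492
```

The force is rising now, so it is on the stop (+7.3 N). A little more to bring the push to about 10 N.

drive_tool(plan=[[[255,0.04,0,0,0,0,0],[255,0.03,0,0,0,0,0],[255,0,0,0,0,0,0],[255,0,0,0,0,0,0],[255,0,0,0,0,0,0],[255,0,0,0,0,0,0],[255,0,0,0,0,0,0],[255,0,0,0,0,0,0],[255,0,0,0,0,0,0],[255,0,0,0,0,0,0]]])

```text
t: 37.05
tcp_pos: [0.5654, -0.19, 0.0732]
orientation: [1.209, 1.209, -1.209]
contact_force: [-3.9, 1.3, 8.0]
finger_gap: 0.0492
```

drive_tool(plan=[[[255,0.05,0,0,0,0,0],[255,0,0,0,0,0,0],[255,0,0,0,0,0,0],[255,0,0,0,0,0,0],[255,0,0,0,0,0,0],[255,0,0,0,0,0,0],[255,0,0,0,0,0,0],[255,0,0,0,0,0,0],[255,0,0,0,0,0,0],[255,0,0,0,0,0,0]]])

```text
t: 38.05
tcp_pos: [0.5654, -0.1901, 0.0729]
orientation: [1.209, 1.209, -1.209]
contact_force: [-4.7, 1.0, 10.0]
finger_gap: 0.0494
```

```bash
python3 - <<'E'
from h import *
for i in range(3):
    s=get_state();print(s["tcp_pos"][2].__round__(4),np.round(s["contact_force"],2));c=cams.read_camera("scene")
cv2.imwrite("pics/s11.png",cv2.resize(c["img"][100:220,100:260],None,fx=4,fy=4,interpolation=cv2.INTER_CUBIC))
E
```

```text
0.0729 [-4.65  1.03  9.99]
0.0729 [-4.25  0.31  9.85]
0.0729 [-3.56  0.67 10.01]
```

View pics/s11.png

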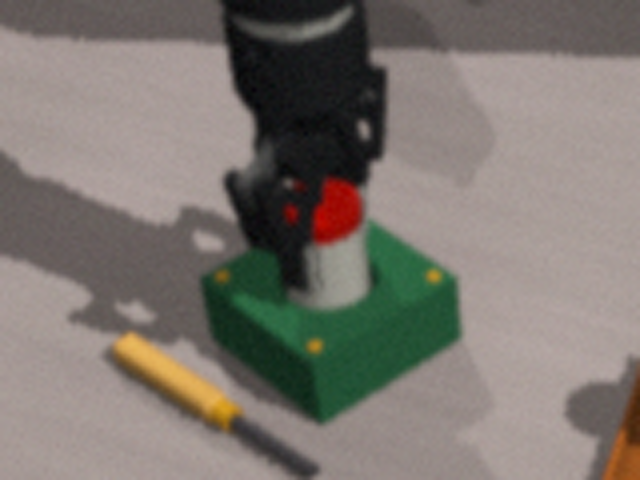

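The tin is well down in the seat, with 10 N held for over a second. Letting go.

drive_tool(plan=[[[255,-0.05,0,0,0,0,0],[255,0,0,0,0,0,0],[70,0,0,0,0,0,0],[40,0,0,0,0,0,0],[0,0,0,0,0,0,0],[0,0,0,0,0,0,0],[0,-0.5,0,0,0,0,0],[0,-1.5,0,0,0,0,0],[0,-2.5,0,0,0,0,0],[0,-3.0,0,0,0,0,0]]], newtons=30)

```text
t: 39.2
tcp_pos: [0.5646, -0.1897, 0.1479]
orientation: [1.209, 1.211, -1.21]
contact_force: [-0.1, -0.3, 0.1]
finger_gap: 0.0855
```

drive_tool(plan=[[[0,-3.0,0,0,0,0,0],[0,-3.0,0,0,0,0,0],[0,-3.0,-1.5,0,0,0,0],[0,-1.0,-3.0,0,0,0,0],[0,0,-4.0,0,0,0,0],[0,0,-4.0,0,0,0,0],[0,0,-3.0,0,0,0,0],[0,0,-2.0,0,0,0,0],[0,0,-1.0,0,0,0,0],[0,0,0,0,0,0,0]]])

```text
t: 40.2
tcp_pos: [0.3798, -0.1902, 0.2481]
orientation: [1.209, 1.208, -1.209]
contact_force: [0.0, -0.5, -0.0]
finger_gap: 0.0854
```

```bash
python3 - <<'E'
from h import *
s=st()
C={}
for n in("top","scene"):
    c=cams.read_camera(n);C[n]=c;cv2.imwrite(f"pics/{n}12.png",c["img"])
    for nm,lo,hi in(("red",(0,200,80),(5,255,255)),("blue",(100,150,60),(125,255,255))):
        for b in blobs(c["img"],lo,hi,120)[0]: print(n,nm,b)
cv2.imwrite("pics/s12c.png",cv2.resize(C["scene"]["img"][140:260,120:390],None,fx=2.9,fy=2.9,interpolation=cv2.INTER_CUBIC))
E
```

```text
t 40.2 tcp [ 0.3798 -0.1902  0.2481] F [ 0.03 -0.47 -0.04] gap 0.0854 q [-0.637  0.097 -0.39   1.082  0.     0.935]
[[ 6.e-04  1.e+00 -4.e-04]
 [-4.e-04 -4.e-04 -1.e+00]
 [-1.e+00  6.e-04  4.e-04]]
top red ([327, 180, 20, 19, 304], [336.6, 188.9])
top blue ([218, 180, 19, 19, 277], [227.3, 188.8])
scene red ([169, 145, 21, 15, 249], [179.0, 151.7])
scene red ([213, 262, 29, 36, 199], [228.6, 278.7])
scene red ([195, 273, 42, 31, 226], [214.7, 290.1])
scene blue ([0, 0, 151, 125, 11566], [67.9, 43.7])
scene blue ([278, 178, 22, 17, 310], [288.3, 185.9])
```

View pics/s12c.png

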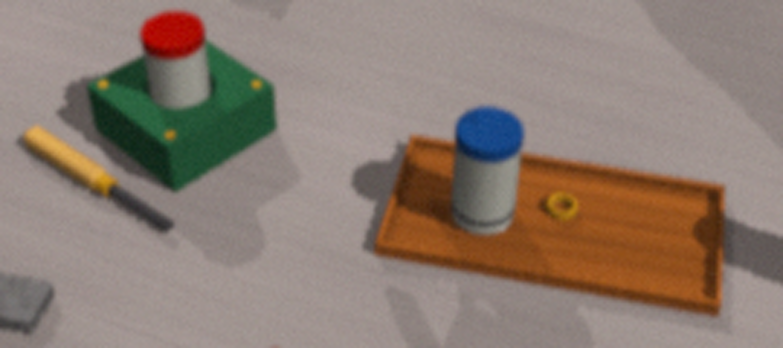

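View pics/top12.png

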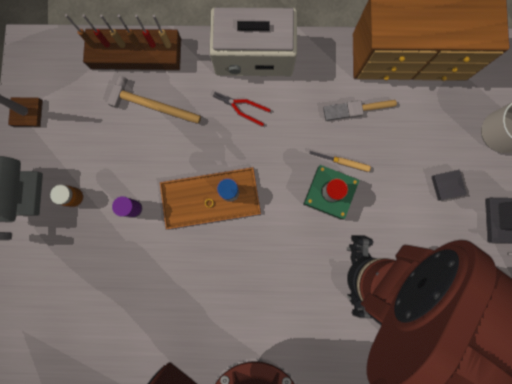

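```bash
python3 - <<'E'
from h import *
ct=cams.read_camera("top");cs=cams.read_camera("scene")
def mid(c,lo,hi,box):
    x0,x1,y0,y1=box
    b=[b for b in blobs(c["img"],lo,hi,120)[0] if x0<b[1][0]<x1 and y0<b[1][1]<y1][0];return b[1]
r=((0,200,80),(5,255,255));bl=((100,150,60),(125,255,255))
def tri(a,b):
    o1,d1=ray(ct,*a);o2,d2=ray(cs,*b);d1/=np.linalg.norm(d1);d2/=np.linalg.norm(d2)
    k=np.linalg.lstsq(np.c_[d1,-d2],o2-o1,rcond=None)[0];p,q=o1+k[0]*d1,o2+k[1]*d2;return ((p+q)/2).round(4),np.linalg.norm(p-q).round(4)
print("red",tri(mid(ct,*r,(310,360,160,220)),mid(cs,*r,(160,200,130,170))))
print("blue",tri(mid(ct,*bl,(200,250,160,220)),mid(cs,*bl,(270,310,160,210))))
E
```

```text
red (array([ 0.566 , -0.1916,  0.0994]), np.float64(0.0017))
blue (array([0.5634, 0.0788, 0.0878]), np.float64(0.0009))
```

The red lid sits 11.6 mm above the blue one. Fully home should give about 11.5 mm, and a raised plunger about 27 mm, so it is down and staying there. The ring at (209,203), the file at (340,161) and the blue tin are all in their places. Handing in.

```bash
python3 -c "
from cell import workorder
print(workorder.sign_off())"
```

```text
the job is handed in; nothing more can be done
None
```

The job is done: the red-lidded tin is the full one and now stands in the green seat's well, pressed fully home. It was handed in at about 40 s of the 72 s allowed.

- **Weighing:** I lifted red first, about 8 cm; it read about 7 N, or 0.7 kg. I set it back, then lifted blue the same way; it read about 1.6 N, so it is the nearly empty one. Both tins stood upright afterwards.
- **Seating:** I lowered the red tin into the well and pressed the plunger down to its stop. I held a 10 N push, read three times as 9.9 to 10.0 N, for over a second and then let go. The highest downward push I read was 10 N. A side force of 4 to 5 N showed while pressing, most likely light rubbing on the well wall.
- **Last checks:** With the gripper clear, the red lid's height matched a tin fully down, 11.6 mm above the blue lid against about 11.5 mm expected. The blue tin stands upright in the tray. The ring and file looked unmoved in the pictures.
- **Small disagreement:** The cameras disagreed by 1 to 2 mm on some positions, within their stated calibration, and the tin still went in freely.

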